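Hang the iron on its sprung hook

TASK

Put the iron away on the sprung hook of its stand: pull the hook down by the black grip, swing its open tip in under the iron's handle, and let it rise so that it takes the iron off the counter. Let go of the grip only when you feel the spring and the iron balance, so that the hook neither snaps up nor drops, and leave the iron hanging still from its handle, clear of the counter. Be gentle with the iron, and leave the stand's neighbours where they are.

Things in the scene. Friction and masses are not known exactly. Their poses are not given: they have to be found in the camera images.
- stand: Fixed stand: a round dark steel foot (116 mm across) with an upright aluminium mast (26 mm thick, 374 mm high with its round grey head) that turns in it. Origin: middle of the foot's underside, on the counter; z up; x points from the robot's side to the back, so that the side arm stretches towards -x when joint swing reads 0.
- swing (a joint): Turn of the mast with its side arm about the upright mast axis, rad, -0.8 to 0.8. 0: the arm points along the stand's -x (roughly at the robot); it grows as the arm's end swings to the stand's +y (to the left seen from the robot), that is clockwise seen from above. Light friction (about 0.4 N at the arm's end); it stays where it is left.
- hook (a joint): How far the side arm with its hook is pulled down along the mast, m, 0 (drawn up, as at the start) to 0.19. Its spring pulls up with 2.5 N at 0 plus 55 N per metre (arm's own weight taken off; friction 0.25 N). With the iron on it, it rests where this pull equals the iron's weight; let go anywhere else, it snaps up or drops.
- grip (a point): Middle of the upright round black rubber grip (22 mm thick, 45 mm tall, from 21 mm below this point to 24 mm above it) on top of the end of the side arm, 170 mm from the mast axis and 324 mm over the counter when drawn up. Below the grip: a collar 30 mm across, then the arm, 14 mm thick, its axis 34 mm below this point.
- seat (a point): Where the centre of a seated handle bar lies in the hook, 84 mm straight below grip. The hook, under the arm's end, is a J of two 8 mm steel wires side by side (16 mm wide along the arm), in a plane square to the arm; throat 22 mm wide, lowest point 14 mm below this one, outer side of the shank 19 mm to the right. Axes: x along the arm to the mast, y the way the tip lies (left), z up.
- tip (a point): Top end of the hook's open tip, 13 mm above and 16.5 mm to the left (stand's +y side) of seat; the wire's outer side is 4 mm further left. The shank, to the right, rises to the arm, so the hook takes a bar only from its left.
- iron: Small cordless iron, white housing on a steel soleplate, 144 mm long (x; pointed nose at -x), 76 mm wide (y), 104 mm high, standing on its sole to the left of the hook, its length roughly along the side arm. Origin: on the sole's underside, mid-length. The housing's top, with its dial, is 50 mm high. It weighs 0.35 to 0.95 kg, depending on its tank, which cannot be seen.
- handle (a point): Middle of the iron's handle, a level round bar 12 mm thick along the iron's x, straight for 27 mm to each side of this point, 98 mm above the sole; free space under it down to the housing (about 42 mm from the bar's underside to the dial). About above the centre of mass.
- receipt_roll: Bystander: white paper roll standing upright, 60 mm across, 57 mm high. Origin: middle of its underside.
- thread_spool: Bystander: white thread spool standing upright, 29 mm across, 47 mm high. Origin: middle of its underside.
- pin_tin: Bystander: round lidded tin, 60 mm across, 21 mm high. Origin: middle of its underside.

How it is judged:
By the outcome, as a careful person would: the job done as asked, in the order asked, and still so for the second after the job is handed in, with the robot touching nothing.
It also fails if it takes over 51 s, if anything falls off the work surface, if the arm or the gripper's body presses on something with over 40 N, if the wrist force passes 120 N, or if a joint passes its speed limit or range.

ROBOT

A 6-joint arm with a two-finger parallel gripper is mounted at the origin on a cart in front of the work surface, level with it; the furniture and walls round the work are solid. World frame = base frame: x ahead of the robot, y to its left, z up, the work surface at z = 0. Lengths are in mm, angles in rad, forces in N, time in s.
With the tool pointing down it reaches from about 350 to 875 mm from the base axis. Payload 4.2 kg.
Tool frame: the origin (TCP) lies midway between the tips of the shut fingers; the grasp point (between the pads) lies 19 mm behind it; z points along the fingers, y is the line along which they close (so a half turn about z gives the same grasp; the last joint's range is limited). The gripper opens to 85 mm and grips with 20 to 120 N. Pads are 22 mm wide; open, the fingers measure 114 mm over their backs; the gripper's body (76 mm by 85 mm) begins 54 mm behind the grasp point. The pads swing forward as they close: fully open they stand 13 mm farther back than shut.
Start: joints at [1.55, 0.385, 0.008, 0, -1.194, -0.259], TCP at [172.57, 600.682, 231.312] pointing down, gripper open.
Joint ranges: [-3.14, 3.14], [-1.21, 2.06], [-1.07, 1.41], [-3.16, 2.05], [-2.99, -0.16], [-3.1, 3.1]. Speed limits (rad/s): [2.79, 2.79, 3.14, 3.14, 3.14, 3.14].

INTERFACE

Orientations are given as a unit quaternion [x, y, z, w].
In Python, from bench import arm gives the robot as it stands.
- The arm moves only by the tool send_rows, never from a script. Its argument "targets" is a list of rows, each an object of numbers: "gripper": the gripper command: -1 is fully open, 1 is shut, values between are in proportion; "x", "y", "z": the shift along the tool's x, y, z in cm; "ax", "ay", "az": the turn, a rotation vector about the tool's x, y, z in degrees. A call has 1 to 5 rows; each row shifts and turns the commanded pose from where the row before left it, along the tool's axes as they then stand; what a row does not reach is not made up. A row lasts 1/12 s, in which the tool goes at most 41.7 mm and 7.16 degrees, less where a joint would pass 70% of its speed; a pose out of reach is approached as far as the arm can. A call is refused whole if a number of a shift passes 4.17 or a number of a turn 7.16, either way. A call with a gripper value outside its range is refused whole. The fingers move at their own pace and stop on an object; the grip force is fixed at half the most. Time passes only in rows, so rows that do not move let the fingers close. It gives the time, the measured TCP pose, the force, the opening and the grip force at its end, in the units of the state.
- arm.read_state(): the state, without advancing time (a new reading comes with each control period).
- arm.get_image(name): name is "scene" or "top" or "wrist"; returns (picture, depth): 480x640x3 uint8, red, green, blue; 480x640 float32, mm along the optical axis (not along the pixel's ray), 0 where there is no reading.
- arm.camera_model(name): a dict with "fx", "fy", "cx", "cy" (pixels), "distortion" ([k1, k2, p1, p2, k3] as OpenCV has them; the pictures are not rectified), "cam_to_world" (4x4, takes a point from camera to world coordinates). Camera axes: x right, y down, z forward; pixel columns grow to the right and rows downward; lengths in mm; the calibration is good to about 2 mm. A picture is of the moment at which its call begins: read the wrist's pose just before it. camera_model takes no time and is no camera call; for the wrist camera it gives the pose at the moment of the call.
- arm.job_done(): hands the job in; it is judged then, once.
Trained networks look in the newest picture that a camera, given by its name, has taken for a name from the list of things; names that differ only in an ending like _2 or _b are one class to them, and where a whole thing is asked for, a point or a joint stands for the part that bears it (a point fixed in the world has none). Each returns a list of dicts, best first, with "score" (0 to 1); they miss things now and then, are a little off and sometimes report something else, mostly with a low value. They report only what shows in the picture. A call takes as long as a camera call.
- arm.boxes_of(camera, thing): "rect" ([left, top, width, height] in pixels, round what is visible of it).
The state is a dict: "clock": time; "joints": joint angles; "joint_vel": joint speeds; "joint_efforts": joint torques, N m; "position": TCP position; "ee_rot": TCP orientation; "contact_force": force on the tool from outside, world axes, zero at the start; "wrist_torque": the same for the moment, N m; "gripper_width": finger opening in mm; "grasp_force": force on a finger pad.
Only numpy, scipy, OpenCV 4.12 (cv2) and the standard library are available. Lean on these libraries where they do the work, as an engineer would, in place of code of your own. Each camera call takes 0.05 s, during which the arm holds its last target. There are 200 camera calls.

## Working session

There is one attempt and no reset: what is moved stays moved. The work goes in short steps, Python scripts to look and compute and a tool call to move; the robot and the scene stay as the last step left them, time stands still between calls to the robot, and variables do not carry over. Pictures are saved under pics/ and viewed, at most 10 in all, crops included, and the job is handed in when it is done.

Besides the shell and the picture viewer there is one more tool, called after "Call:" as name(argument=value, ...) on one line, values as JSON. send_rows: Moves the arm, as the interface text tells. Its arguments: {"type":"object","properties":{"targets":{"type":"array"}},"required":["targets"]}

```bash
mkdir -p pics; cat > h.py <<'E'
from bench import arm
import numpy as np, cv2
def shot(c,n=None):
    im,d=arm.get_image(c); m=arm.camera_model(c)
    if n: cv2.imwrite('pics/'+n,im[:,:,::-1])
    return im,d,m
def cloud(d,m):
    v,u=np.mgrid[0:480,0:640]; K=np.array([[m['fx'],0,m['cx']],[0,m['fy'],m['cy']],[0,0,1]])
    p=cv2.undistortPoints(np.stack([u,v],-1).reshape(-1,1,2).astype(np.float64),K,np.array(m['distortion'])).reshape(480,640,2)
    P=np.concatenate([p*d[...,None],d[...,None]],-1); T=np.array(m['cam_to_world'])
    W=P@T[:3,:3].T+T[:3,3]; W[d<=0]=np.nan; return W
E
python3 - <<'E'
from h import *
s=arm.read_state();print(s)
for c in('top','scene'):
    im,d,m=shot(c,c+'1.png');W=cloud(d,m);np.save(c+'.npy',W)
    print(c,np.round(np.array(m['cam_to_world'])[:3,3]))
    for t in('stand','grip','seat','iron','handle','receipt_roll','thread_spool','pin_tin'):
        for b in arm.boxes_of(c,t)[:1]:
            x,y,w,h=b['rect'];q=W[int(y+h/2),int(x+w/2)];print(t,np.round(b['rect']),round(b['score'],2),np.round(q))
E
```

```text
{'clock': 0.0, 'joints': array([ 1.54960156e+00,  3.85546740e-01,  6.62629914e-03, -4.86793989e-04,
       -1.19401253e+00, -2.58590319e-01]), 'joint_vel': array([ 6.88125714e-04, -1.45993413e-07,  2.41850287e-04, -6.65105642e-04,
       -8.93581364e-04,  2.30751705e-03]), 'joint_efforts': array([ 2.51126539e-04, -3.92284691e+01,  1.88397413e+01,  4.18628097e+00,
       -4.63848672e-03,  6.41713839e-06]), 'position': array([172.42271686, 600.13474884, 230.22951422]), 'ee_rot': array([ 9.90217870e-01, -1.39525541e-01, -9.81258229e-05,  1.08759508e-03]), 'contact_force': array([ 0.34347213,  0.41654748, -0.34172638]), 'wrist_torque': array([-0.00790242, -0.04130163, -0.01911739]), 'grasp_force': 0.0, 'gripper_width': 85.14924598203082}
top [ 457.  293. 1034.]
stand [335. 177.  58. 143.] 0.82 [605. 217.  14.]
grip [356. 210.  34. 111.] 0.4 [537. 223. 297.]
seat [358. 210.  33. 107.] 0.68 [540. 220. 297.]
handle [284. 266.  62.  52.] 0.83 [500. 321. 103.]
receipt_roll [388. 194.  30.  34.] 0.62 [685. 136.  54.]
thread_spool [305. 220.  15.  18.] 0.68 [641. 330.  50.]
pin_tin [321. 183.  26.  27.] 0.79 [721. 286.  22.]
scene [217. 985. 820.]
stand [296. 129. 128. 184.] 0.91 [630.  62.  94.]
grip [310. 163. 114.  68.] 0.84 [638.  15. 129.]
seat [316. 165. 113.  69.] 0.85 [624.  18. 128.]
iron [338. 301.  43.  84.] 0.72 [491. 342.  45.]
receipt_roll [310. 234.  23.  36.] 0.9 [631. 237. 128.]
thread_spool [286. 302.  14.  24.] 0.84 [637. 339.  39.]
pin_tin [257. 283.  29.  25.] 0.92 [711. 302.  22.]
```

View pics/top1.png

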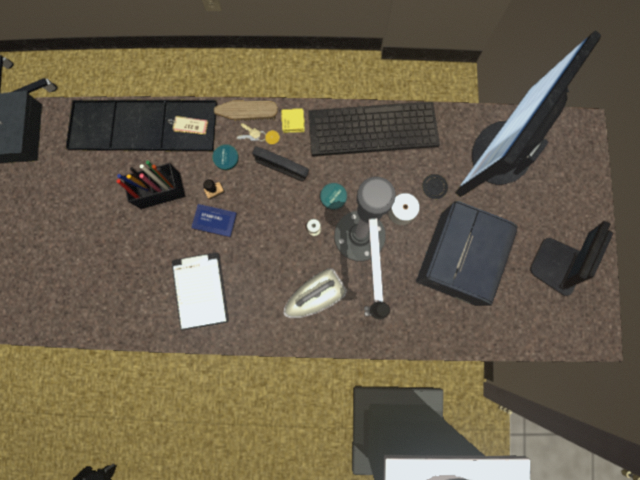

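View pics/scene1.png

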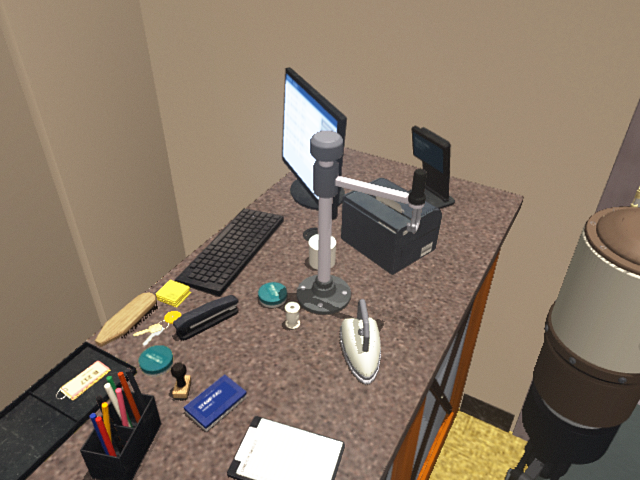

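```bash
python3 - <<'E'
from h import *
for c in('top','scene'):
    W=np.load(c+'.npy').reshape(-1,3);W=W[~np.isnan(W).any(1)]
    def S(n,x0,x1,y0,y1,z0,z1):
        q=W[(W[:,0]>x0)&(W[:,0]<x1)&(W[:,1]>y0)&(W[:,1]<y1)&(W[:,2]>z0)&(W[:,2]<z1)]
        if len(q)>3:
            xy=q[:,:2];e=np.linalg.svd(xy-xy.mean(0),full_matrices=False)[2][0]
            print(c,n,len(q),'med',np.round(np.median(q,0)),'min',np.round(q.min(0)),'max',np.round(q.max(0)),'dir',np.round(np.degrees(np.arctan2(e[1],e[0]))))
    S('mast head',400,800,50,450,360,395)
    S('grip top',380,800,50,450,333,358)
    S('arm',380,800,50,450,288,302)
    S('hbar',400,620,240,420,94,112)
    S('housing',380,620,240,420,30,60)
E
```

```text
top mast head 1154 med [632. 225. 373.] min [605. 196. 360.] max [662. 253. 377.] dir -73.0
top grip top 247 med [469. 215. 348.] min [456. 201. 335.] max [639. 253. 358.] dir -171.0
top arm 836 med [543. 218. 297.] min [453. 202. 288.] max [631. 247. 302.] dir -175.0
top hbar 216 med [499. 318. 102.] min [478. 287.  94.] max [522. 351. 109.] dir 123.0
top housing 1142 med [496. 318.  42.] min [455. 240.  30.] max [619. 382.  53.] dir -56.0
scene mast head 542 med [625. 236. 371.] min [602. 204. 360.] max [657. 255. 375.] dir -155.0
scene grip top 467 med [607. 239. 347.] min [450. 202. 333.] max [653. 256. 358.] dir -170.0
scene arm 881 med [541. 223. 295.] min [446. 203. 288.] max [652. 249. 302.] dir -174.0
scene hbar 199 med [491. 326. 102.] min [472. 292.  94.] max [515. 352. 106.] dir 124.0
scene housing 1234 med [488. 336.  42.] min [449. 240.  30.] max [620. 382.  60.] dir 132.0
```

The top view shows the iron at about (315,295), its bar running obliquely. The stand's mast head is at (375,197), with the arm running down to the black grip at (379,310). The scene view shows the same layout, with the hook free on the iron's right side. I'll move above the grip now.

Call:
send_rows(targets=[{"gripper": -1, "x": 2.0, "y": 1.5, "z": -3.0}, {"gripper": -1, "x": 2.97, "y": 2.27, "z": -1.5}, {"gripper": -1, "x": 2.97, "y": 2.27, "z": -1.5}, {"gripper": -1, "x": 2.97, "y": 2.27, "z": -1.5}, {"gripper": -1, "x": 2.97, "y": 2.27, "z": -1.5}])

```text
$.targets[0]: bad value
```

Call:
send_rows(targets=[{"gripper": -1, "x": 2.97, "y": 2.27, "z": -1.5}, {"gripper": -1, "x": 2.97, "y": 2.27, "z": -1.5}, {"gripper": -1, "x": 2.97, "y": 2.27, "z": -1.5}, {"gripper": -1, "x": 2.97, "y": 2.27, "z": -1.5}, {"gripper": -1, "x": 2.97, "y": 2.27, "z": -1.5}])

```text
$.targets[0]: bad value
```

Call:
send_rows(targets=[{"gripper": -1, "x": 2.97, "y": 2.27, "z": -1.0}, {"gripper": -1, "x": 2.97, "y": 2.27}, {"gripper": -1, "x": 2.0, "y": 1.5}, {"gripper": -1}, {"gripper": -1}])

```text
$.targets[0]: bad value
```

```bash
python3 - <<'E'
from h import *
s=arm.read_state();print(s['clock'],s['position'],s['ee_rot'],s['joints'])
Wt=np.load('top.npy').reshape(-1,3);Ws=np.load('scene.npy').reshape(-1,3)
im,d,m=shot('wrist','w1.png');Ww=cloud(d,m).reshape(-1,3)
print('wristcam',np.round(np.array(m['cam_to_world']),2))
def S(W,n,x0,x1,y0,y1,z0,z1):
    q=W[(W[:,0]>x0)&(W[:,0]<x1)&(W[:,1]>y0)&(W[:,1]<y1)&(W[:,2]>z0)&(W[:,2]<z1)]
    if len(q)>5:
        vx,vy,cx,cy=cv2.fitLine(q[:,:2].astype(np.float32),cv2.DIST_HUBER,0,.01,.01).ravel()
        lo,hi=np.percentile(q,[2,98],axis=0)
        print(n,len(q),'mid',np.round((lo+hi)/2),'lo',np.round(lo),'hi',np.round(hi),'line',np.round([cx,cy,np.degrees(np.arctan2(vy,vx))],1))
for n,W in(('top',Wt),('scene',Ws),('wrist',Ww)):
    S(W,n+' griptop',430,500,180,250,343,356)
    S(W,n+' grip',430,500,180,250,305,356)
    S(W,n+' arm',490,590,190,250,285,302)
    S(W,n+' bar',440,560,270,380,99,112)
    S(W,n+' mast',600,665,190,260,365,380)
E
```

```text
0.9 [172.55600201 600.70569312 231.33312383] [ 9.90231558e-01 -1.39432640e-01  3.10539707e-06 -2.40958164e-05] [ 1.54962995e+00  3.84692133e-01  7.93670517e-03  1.27709915e-05
 -1.19399378e+00 -2.58615190e-01]
wristcam [[-2.8000e-01 -9.2000e-01 -2.9000e-01  2.4580e+02]
 [-9.6000e-01  2.6000e-01  8.0000e-02  5.7995e+02]
 [-0.0000e+00  3.0000e-01 -9.5000e-01  3.7497e+02]
 [ 0.0000e+00  0.0000e+00  0.0000e+00  1.0000e+00]]
top griptop 154 mid [466. 211. 347.] lo [457. 202. 344.] hi [475. 221. 350.] line [466.  211.4 -46.9]
top grip 193 mid [466. 212. 329.] lo [456. 202. 309.] hi [475. 222. 350.] line [465.7 213.1 -83.7]
top arm 570 mid [540. 217. 294.] lo [492. 208. 289.] hi [588. 226. 299.] line [539.3 217.8   4.7]
top bar 179 mid [499. 319. 103.] lo [480. 293.  99.] hi [518. 346. 106.] line [499.1 319.1 -56. ]
top mast 1109 mid [634. 225. 371.] lo [609. 199. 366.] hi [659. 250. 376.] line [632.5 225.1 -87.5]
scene griptop 86 mid [461. 213. 346.] lo [452. 204. 343.] hi [470. 222. 348.] line [460.7 214.2 -80. ]
scene grip 344 mid [461. 215. 327.] lo [451. 206. 306.] hi [470. 224. 348.] line [458.9 219.1  17.4]
scene arm 515 mid [540. 219. 292.] lo [492. 211. 285.] hi [588. 228. 298.] line [539.  222.8   4. ]
scene bar 158 mid [495. 320. 102.] lo [477. 295. 100.] hi [513. 346. 105.] line [494.4 321.4 -56.7]
scene mast 449 mid [628. 229. 370.] lo [604. 206. 365.] hi [651. 252. 374.] line [625.1 233.4  25.4]
```

View pics/w1.png

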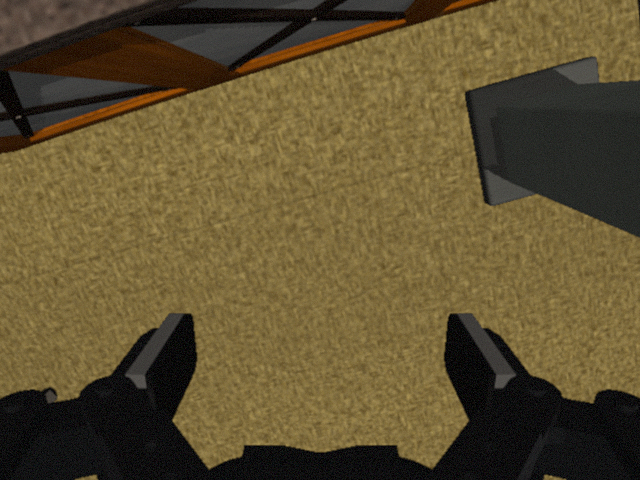

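The wrist view only shows floor, because the moves were refused. I think every key has to be present, so I'm resending with all of them.

Call:
send_rows(targets=[{"gripper": -1, "x": 2.5, "y": 1.9, "z": -2.5, "ax": 0, "ay": 0, "az": 0}, {"gripper": -1, "x": 2.97, "y": 2.27, "z": -1.5, "ax": 0, "ay": 0, "az": 0}, {"gripper": -1, "x": 2.97, "y": 2.27, "z": -1.5, "ax": 0, "ay": 0, "az": 0}, {"gripper": -1, "x": 2.97, "y": 2.27, "z": -1.5, "ax": 0, "ay": 0, "az": 0}, {"gripper": -1, "x": 2.97, "y": 2.27, "z": -1.5, "ax": 0, "ay": 0, "az": 0}])

```text
clock: 1.37
position: [281.1, 453.9, 317.2]
ee_rot: [0.99, -0.139, 0.0, -0.0]
contact_force: [1.6, 1.2, 0.1]
gripper_width: 85.4
grasp_force: 0.0
```

Call:
send_rows(targets=[{"gripper": -1, "x": 2.97, "y": 2.27, "z": -1.5, "ax": 0, "ay": 0, "az": 0}, {"gripper": -1, "x": 2.97, "y": 2.27, "z": -1.5, "ax": 0, "ay": 0, "az": 0}, {"gripper": -1, "x": 2.97, "y": 2.27, "z": -1.5, "ax": 0, "ay": 0, "az": 0}, {"gripper": -1, "x": 2.97, "y": 2.27, "z": -1.5, "ax": 0, "ay": 0, "az": 0}, {"gripper": -1, "x": 2.97, "y": 2.27, "z": -1.5, "ax": 0, "ay": 0, "az": 0}])

```text
clock: 1.78
position: [392.4, 303.5, 392.5]
ee_rot: [0.99, -0.139, 0.0, -0.0]
contact_force: [1.3, 0.1, -0.3]
gripper_width: 85.3
grasp_force: 0.0
```

Call:
send_rows(targets=[{"gripper": -1, "x": 2.97, "y": 2.27, "z": -0.5, "ax": 0, "ay": 0, "az": -6.5}, {"gripper": -1, "x": 0, "y": 0, "z": 0, "ax": 0, "ay": 0, "az": -6.5}, {"gripper": -1, "x": 0, "y": 0, "z": 0, "ax": 0, "ay": 0, "az": -7}, {"gripper": -1, "x": 0, "y": 0, "z": 0, "ax": 0, "ay": 0, "az": 0}, {"gripper": -1, "x": 0, "y": 0, "z": 0, "ax": 0, "ay": 0, "az": 0}])

```text
clock: 2.2
position: [413.5, 276.1, 396.2]
ee_rot: [1.0, 0.031, 0.0, -0.0]
contact_force: [-0.2, -0.2, 0.1]
gripper_width: 85.2
grasp_force: 0.0
```

```bash
python3 - <<'E'
from h import *
s=arm.read_state();print(s['clock'],s['position'],s['ee_rot'],s['joints'],s['contact_force'])
im,d,m=shot('wrist','w2.png');W=cloud(d,m).reshape(-1,3)
def S(W,n,x0,x1,y0,y1,z0,z1):
    q=W[(W[:,0]>x0)&(W[:,0]<x1)&(W[:,1]>y0)&(W[:,1]<y1)&(W[:,2]>z0)&(W[:,2]<z1)]
    if len(q)>5:
        vx,vy,cx,cy=cv2.fitLine(q[:,:2].astype(np.float32),cv2.DIST_HUBER,0,.01,.01).ravel()
        lo,hi=np.percentile(q,[2,98],axis=0)
        print(n,len(q),'mid',np.round((lo+hi)/2),'lo',np.round(lo),'hi',np.round(hi),'line',np.round([cx,cy,np.degrees(np.arctan2(vy,vx))],1))
S(W,' griptop',430,500,180,250,343,356)
S(W,' grip',430,500,180,250,305,356)
S(W,' arm',490,590,190,250,285,302)
S(W,' bar',440,560,270,380,99,112)
S(W,' mast',600,665,190,260,365,380)
E
```

```text
2.2 [413.46015603 276.0823396  396.21081356] [ 9.99512594e-01  3.12181309e-02  1.83614662e-05 -5.05556632e-05] [ 9.15953037e-01  8.85888165e-02  1.89063577e-02 -3.57266921e-05
 -1.50101237e+00  7.17292186e-01] [-0.15069036 -0.21245741  0.1183178 ]
 griptop 1784 mid [465. 212. 347.] lo [456. 203. 344.] hi [475. 221. 350.] line [465.7 212.5   6.4]
 grip 2710 mid [466. 212. 329.] lo [456. 203. 308.] hi [476. 222. 350.] line [466.8 215.9 -18.4]
 arm 3412 mid [518. 216. 293.] lo [491. 208. 287.] hi [545. 224. 299.] line [518.5 216.8   4.9]
 bar 852 mid [499. 318. 103.] lo [480. 290. 100.] hi [518. 345. 106.] line [499.4 317.  -56.7]
```

View pics/w2.png

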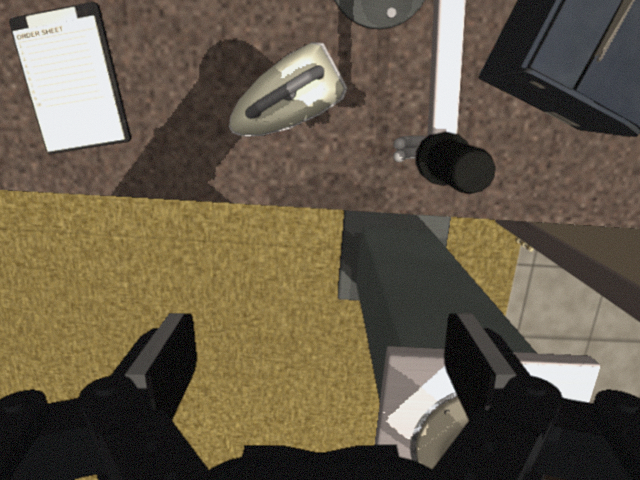

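The wrist view shows the grip top at about (470,165) and the iron bar at about (285,92). The wrist and top measurements agree to within about 1 mm. I'll go over the grip, descend and close.

Call:
send_rows(targets=[{"gripper": -1, "x": 2.4, "y": 3.36, "z": 0, "ax": 0, "ay": 0, "az": -0.6}, {"gripper": -1, "x": 2.4, "y": 3.36, "z": 0, "ax": 0, "ay": 0, "az": -0.5}, {"gripper": -1, "x": 0, "y": 0, "z": 2.0, "ax": 0, "ay": 0, "az": 0}, {"gripper": -1, "x": 0, "y": 0, "z": 2.5, "ax": 0, "ay": 0, "az": 0}, {"gripper": -1, "x": 0, "y": 0, "z": 2.1, "ax": 0, "ay": 0, "az": 0}])

```text
clock: 2.67
position: [466.1, 212.4, 328.8]
ee_rot: [0.999, 0.041, -0.0, -0.0]
contact_force: [0.0, -0.1, -0.8]
gripper_width: 85.3
grasp_force: 0.0
```

Call:
send_rows(targets=[{"gripper": -1, "x": 0, "y": 0, "z": 2.0, "ax": 0, "ay": 0, "az": 0}, {"gripper": -1, "x": 0, "y": 0, "z": 0, "ax": 0, "ay": 0, "az": 0}, {"gripper": 0.3, "x": 0, "y": 0, "z": 0, "ax": 0, "ay": 0, "az": 0}, {"gripper": 0.3, "x": 0, "y": 0, "z": 0, "ax": 0, "ay": 0, "az": 0}, {"gripper": 0.3, "x": 0, "y": 0, "z": 0, "ax": 0, "ay": 0, "az": 0}])

```text
clock: 3.08
position: [466.7, 213.4, 311.9]
ee_rot: [0.999, 0.043, 0.001, -0.001]
contact_force: [1.3, -0.3, 0.1]
gripper_width: 51.2
grasp_force: 0.0
```

Call:
send_rows(targets=[{"gripper": 1, "x": 0, "y": 0, "z": 0, "ax": 0, "ay": 0, "az": 0}, {"gripper": 1, "x": 0, "y": 0, "z": 0, "ax": 0, "ay": 0, "az": 0}, {"gripper": 1, "x": 0, "y": 0, "z": 0, "ax": 0, "ay": 0, "az": 0}, {"gripper": 1, "x": 0, "y": 0, "z": 0, "ax": 0, "ay": 0, "az": 0}, {"gripper": 1, "x": 0, "y": 0, "z": 0, "ax": 0, "ay": 0, "az": 0}])

```text
clock: 3.5
position: [466.3, 212.8, 311.0]
ee_rot: [0.999, 0.043, 0.001, -0.0]
contact_force: [-0.4, 0.6, 3.3]
gripper_width: 20.7
grasp_force: 58.4
```

Call:
send_rows(targets=[{"gripper": 1, "x": 0, "y": 0, "z": 1.0, "ax": 0, "ay": 0, "az": 0}, {"gripper": 1, "x": 0, "y": 0, "z": 1.9, "ax": 0, "ay": 0, "az": 0}, {"gripper": 1, "x": 0, "y": 0, "z": 2.0, "ax": 0, "ay": 0, "az": 0}, {"gripper": 1, "x": 0, "y": 0, "z": 2.0, "ax": 0, "ay": 0, "az": 0}, {"gripper": 1, "x": 0, "y": 0, "z": 2.0, "ax": 0, "ay": 0, "az": 0}])

```text
clock: 3.92
position: [466.4, 212.7, 221.8]
ee_rot: [0.999, 0.043, 0.001, -0.0]
contact_force: [-2.1, 1.3, 7.8]
gripper_width: 20.6
grasp_force: 59.0
```

Call:
send_rows(targets=[{"gripper": 1, "x": 0, "y": 0, "z": 2.0, "ax": 0, "ay": 0, "az": 0}, {"gripper": 1, "x": 0, "y": 0, "z": 2.0, "ax": 0, "ay": 0, "az": 0}, {"gripper": 1, "x": 0, "y": 0, "z": 2.0, "ax": 0, "ay": 0, "az": 0}, {"gripper": 1, "x": 0, "y": 0, "z": 2.0, "ax": 0, "ay": 0, "az": 0}, {"gripper": 1, "x": 0, "y": 0, "z": 0, "ax": 0, "ay": 0, "az": 0}])

```text
clock: 4.33
position: [466.4, 212.5, 140.0]
ee_rot: [0.999, 0.043, -0.0, 0.001]
contact_force: [-2.8, 0.3, 12.5]
gripper_width: 20.5
grasp_force: 59.4
```

```bash
python3 - <<'E'
from h import *
s=arm.read_state();print(s['position'],s['ee_rot'],s['contact_force'],s['wrist_torque'])
im,d,m=shot('scene');W=cloud(d,m)
cv2.imwrite('pics/s2.png',cv2.resize(im[180:420,260:520,::-1],None,fx=2.3,fy=2.3,interpolation=cv2.INTER_CUBIC))
E
```

```text
[466.37302467 212.52942044 140.04602362] [ 9.99080787e-01  4.28623858e-02 -6.53642420e-05  6.26844694e-04] [-2.78627964  0.29305038 12.54686966] [0.06785473 1.02895177 0.05592648]
```

View pics/s2.png

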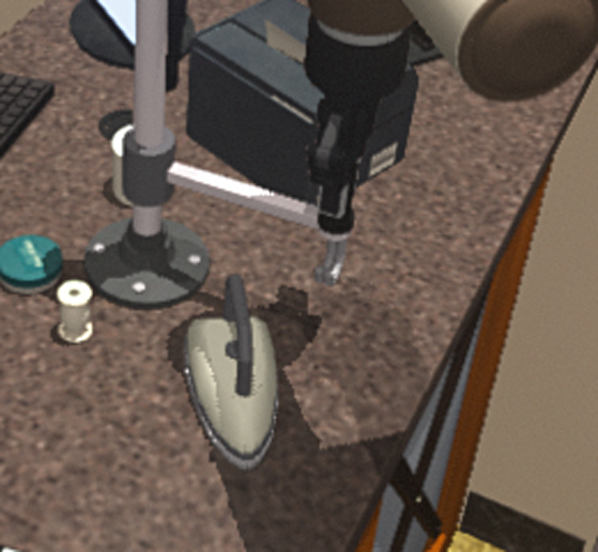

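The hook is down at about (330,265) in the crop, and the iron bar is at about (240,330) to its left. I'll swing partway and check.

Call:
send_rows(targets=[{"gripper": 1, "x": 0.01, "y": -0.6, "z": -0.1, "ax": 0, "ay": 0, "az": 2}, {"gripper": 1, "x": 0.04, "y": -1.19, "z": 0, "ax": 0, "ay": 0, "az": 4}, {"gripper": 1, "x": 0.04, "y": -1.19, "z": 0, "ax": 0, "ay": 0, "az": 4}, {"gripper": 1, "x": 0.04, "y": -1.19, "z": 0, "ax": 0, "ay": 0, "az": 4}, {"gripper": 1, "x": 0.04, "y": -1.19, "z": 0, "ax": 0, "ay": 0, "az": 4}])

```text
clock: 4.8
position: [471.7, 267.1, 145.3]
ee_rot: [0.993, -0.116, 0.002, -0.001]
contact_force: [1.2, -2.1, 11.1]
gripper_width: 20.2
grasp_force: 59.4
```

Call:
send_rows(targets=[{"gripper": 1, "x": 0.02, "y": -0.89, "z": 0, "ax": 0, "ay": 0, "az": 3}, {"gripper": 1, "x": 0.02, "y": -0.89, "z": 0, "ax": 0, "ay": 0, "az": 3}, {"gripper": 1, "x": 0, "y": 0, "z": 0, "ax": 0, "ay": 0, "az": 0}, {"gripper": 1, "x": 0, "y": 0, "z": 0, "ax": 0, "ay": 0, "az": 0}])

```text
clock: 5.13
position: [477.3, 284.0, 145.4]
ee_rot: [0.986, -0.166, 0.003, -0.001]
contact_force: [0.8, -1.9, 10.8]
gripper_width: 20.5
grasp_force: 59.4
```

```bash
python3 - <<'E'
from h import *
s=arm.read_state();print(s['position'],s['ee_rot'],s['contact_force'],s['wrist_torque'])
print('polar', np.hypot(635-s['position'][0],s['position'][1]-225.5),np.degrees(np.arctan2(s['position'][1]-225.5,s['position'][0]-635)))
im,d,m=shot('scene');W=cloud(d,m)
cv2.imwrite('pics/s3.png',cv2.resize(im[210:400,280:480,::-1],None,fx=3,fy=3,interpolation=cv2.INTER_CUBIC))
for c in('wrist','top','scene'):
    im,d,m=shot(c,c+'3.png');W=cloud(d,m).reshape(-1,3)
    r=np.hypot(W[:,0]-635,W[:,1]-225.5)
    for n,lo,hi,z0,z1 in(('arm',50,130,90,150),('bar',100,260,99,112)):
        q=W[(r>lo)&(r<hi)&(W[:,2]>z0)&(W[:,2]<z1)&(W[:,0]<600)&(W[:,1]>(190 if n=='arm' else 275))&(W[:,1]<380)]
        if len(q)>20:
            vx,vy,cx,cy=cv2.fitLine(q[:,:2].astype(np.float32),cv2.DIST_HUBER,0,.01,.01).ravel()
            print(c,n,len(q),np.round([cx,cy,np.degrees(np.arctan2(vy,vx))],1),np.round(np.percentile(q,[2,50,95],axis=0)).tolist())
E
```

```text
[477.26104201 283.97285371 145.40215566] [ 0.98611096 -0.16606246  0.00259262 -0.00131127] [ 0.77176065 -1.86175337 10.8201241 ] [-0.79483416 -0.28299467 -0.26933089]
polar 168.22798069428086 159.6605691074368
wrist arm 8414 [548.2 257.  -22. ] [[514.0, 242.0, 94.0], [548.0, 257.0, 132.0], [577.0, 273.0, 133.0]]
wrist bar 3422 [501.6 314.8 -57. ] [[482.0, 289.0, 100.0], [502.0, 314.0, 104.0], [518.0, 340.0, 106.0]]
top arm 129 [571.3 249.  -21.5] [[555.0, 239.0, 127.0], [572.0, 249.0, 131.0], [586.0, 258.0, 133.0]]
scene arm 329 [550.  260.5 -21.6] [[516.0, 241.0, 118.0], [550.0, 259.0, 129.0], [584.0, 273.0, 132.0]]
scene bar 161 [494.3 320.6 -57.1] [[461.0, 278.0, 99.0], [493.0, 319.0, 102.0], [511.0, 344.0, 105.0]]
```

View pics/s3.png

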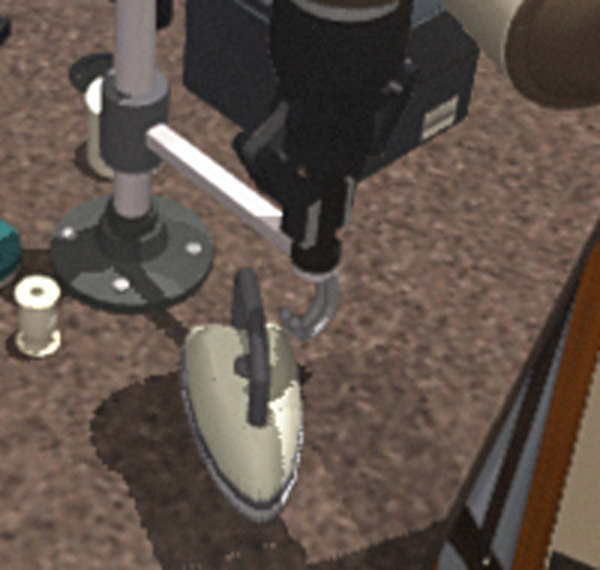

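The hook tip is at about (290,322), just short of the bar at about (258,350). It sits about 5 mm high, so I'll lower it and then swing slowly under the bar.

Call:
send_rows(targets=[{"gripper": 1, "x": 0, "y": 0, "z": 0.5, "ax": 0, "ay": 0, "az": 0}, {"gripper": 1, "x": 0.01, "y": -0.3, "z": 0, "ax": 0, "ay": 0, "az": 1}, {"gripper": 1, "x": 0, "y": 0, "z": 0, "ax": 0, "ay": 0, "az": 0}])

```text
clock: 5.58
position: [478.3, 286.6, 140.4]
ee_rot: [0.985, -0.175, 0.003, -0.001]
contact_force: [1.3, -1.2, 11.6]
gripper_width: 20.6
grasp_force: 59.5
```

Call:
send_rows(targets=[{"gripper": 1, "x": 0.01, "y": -0.45, "z": 0, "ax": 0, "ay": 0, "az": 1.5}, {"gripper": 1, "x": 0.01, "y": -0.45, "z": 0, "ax": 0, "ay": 0, "az": 1.5}, {"gripper": 1, "x": 0.01, "y": -0.45, "z": 0, "ax": 0, "ay": 0, "az": 1.5}, {"gripper": 1, "x": 0, "y": 0, "z": 0, "ax": 0, "ay": 0, "az": 0}])

```text
clock: 5.92
position: [484.0, 299.2, 140.7]
ee_rot: [0.977, -0.214, 0.003, -0.002]
contact_force: [2.2, -3.1, 11.4]
gripper_width: 20.7
grasp_force: 59.5
```

Call:
send_rows(targets=[{"gripper": 1, "x": 0.01, "y": -0.45, "z": 0, "ax": 0, "ay": 0, "az": 1.5}, {"gripper": 1, "x": 0.01, "y": -0.45, "z": 0, "ax": 0, "ay": 0, "az": 1.5}, {"gripper": 1, "x": 0, "y": 0, "z": 0, "ax": 0, "ay": 0, "az": 0}])

```text
clock: 6.17
position: [488.2, 307.0, 140.8]
ee_rot: [0.971, -0.239, 0.003, -0.002]
contact_force: [3.9, -3.8, 11.9]
gripper_width: 20.7
grasp_force: 59.5
```

Call:
send_rows(targets=[{"gripper": 1, "x": 0.01, "y": -0.45, "z": 0, "ax": 0, "ay": 0, "az": 1.5}, {"gripper": 1, "x": 0.01, "y": -0.45, "z": 0, "ax": 0, "ay": 0, "az": 1.5}, {"gripper": 1, "x": 0.01, "y": -0.45, "z": 0, "ax": 0, "ay": 0, "az": 1.5}, {"gripper": 1, "x": 0, "y": 0, "z": 0, "ax": 0, "ay": 0, "az": 0}, {"gripper": 1, "x": 0, "y": 0, "z": 0, "ax": 0, "ay": 0, "az": 0}])

```text
clock: 6.58
position: [495.0, 317.9, 140.9]
ee_rot: [0.961, -0.277, 0.003, -0.001]
contact_force: [3.9, -4.6, 10.9]
gripper_width: 20.6
grasp_force: 59.5
```

```bash
python3 - <<'E'
from h import *
s=arm.read_state();p=s['position'];print(p,s['ee_rot'],s['contact_force'],s['wrist_torque'])
print('polar', np.hypot(635-p[0],p[1]-225.5),np.degrees(np.arctan2(p[1]-225.5,p[0]-635)))
im,d,m=shot('scene')
A=cv2.resize(im[260:360,320:420,::-1],None,fx=4,fy=4,interpolation=cv2.INTER_CUBIC)
im,d,m=shot('wrist');W=cloud(d,m).reshape(-1,3)
B=cv2.resize(im[:,:,::-1],(533,400))[:,:400]
cv2.imwrite('pics/s4.png',np.hstack([A,B]))
q=W[(W[:,2]>99)&(W[:,2]<112)&(W[:,0]<535)&(W[:,0]>470)&(W[:,1]>280)&(W[:,1]<380)]
if len(q)>20:
    vx,vy,cx,cy=cv2.fitLine(q[:,:2].astype(np.float32),cv2.DIST_HUBER,0,.01,.01).ravel()
    print(len(q),np.round([cx,cy,np.degrees(np.arctan2(vy,vx))],1),np.round(np.percentile(q,[2,50,98],axis=0)).tolist())
E
```

```text
[494.9772574  317.9352008  140.88156687] [ 0.96089046 -0.2769108   0.00283725 -0.00136975] [ 3.87432462 -4.61381468 10.94583657] [-1.38415973 -0.76867432 -0.34238394]
polar 167.78150908652975 146.56943424688575
620 [506.  296.9 -29. ] [[485.0, 288.0, 99.0], [510.0, 295.0, 103.0], [519.0, 307.0, 108.0]]
```

View pics/s4.png

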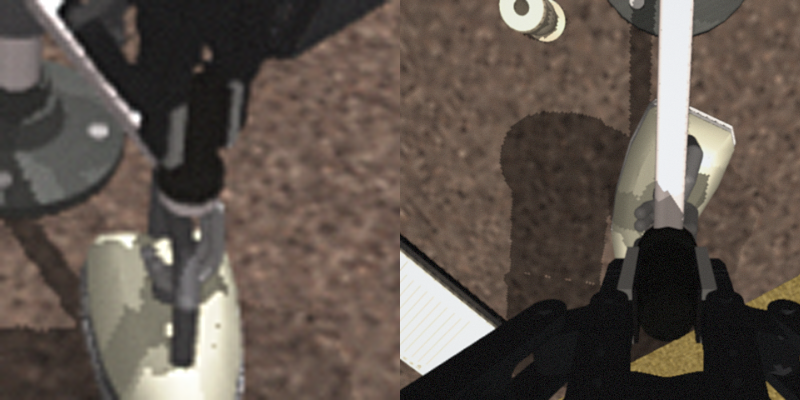

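In the left panel the bar lies between the hook tip (160,270) and the shank (210,250), and it needs about 4 mm more travel. I'll centre it and then let the hook rise.

Call:
send_rows(targets=[{"gripper": 1, "x": 0.06, "y": -0.22, "z": 0, "ax": 0, "ay": 0, "az": 0.7}, {"gripper": 1, "x": 0.06, "y": -0.22, "z": 0, "ax": 0, "ay": 0, "az": 0.7}, {"gripper": 1, "x": 0, "y": 0, "z": 0, "ax": 0, "ay": 0, "az": 0}, {"gripper": 1, "x": 0, "y": 0, "z": 0, "ax": 0, "ay": 0, "az": 0}])

```text
clock: 7.02
position: [497.3, 321.3, 140.7]
ee_rot: [0.957, -0.289, 0.002, -0.001]
contact_force: [-1.2, -2.4, 11.8]
gripper_width: 20.4
grasp_force: 59.5
```

Call:
send_rows(targets=[{"gripper": 1, "x": 0, "y": 0, "z": -0.3, "ax": 0, "ay": 0, "az": 0}, {"gripper": 1, "x": 0, "y": 0, "z": -0.3, "ax": 0, "ay": 0, "az": 0}, {"gripper": 1, "x": 0, "y": 0, "z": -0.3, "ax": 0, "ay": 0, "az": 0}, {"gripper": 1, "x": 0, "y": 0, "z": -0.2, "ax": 0, "ay": 0, "az": 0}, {"gripper": 1, "x": 0, "y": 0, "z": 0, "ax": 0, "ay": 0, "az": 0}])

```text
clock: 7.43
position: [497.3, 321.2, 152.0]
ee_rot: [0.957, -0.289, 0.002, -0.001]
contact_force: [1.2, -2.1, 11.5]
gripper_width: 20.6
grasp_force: 59.5
```

Call:
send_rows(targets=[{"gripper": 1, "x": 0, "y": 0, "z": -0.3, "ax": 0, "ay": 0, "az": 0}, {"gripper": 1, "x": 0, "y": 0, "z": -0.3, "ax": 0, "ay": 0, "az": 0}, {"gripper": 1, "x": 0, "y": 0, "z": -0.3, "ax": 0, "ay": 0, "az": 0}, {"gripper": 1, "x": 0, "y": 0, "z": -0.2, "ax": 0, "ay": 0, "az": 0}, {"gripper": 1, "x": 0, "y": 0, "z": 0, "ax": 0, "ay": 0, "az": 0}])

```text
clock: 7.85
position: [497.2, 321.1, 162.9]
ee_rot: [0.957, -0.289, 0.002, -0.001]
contact_force: [0.5, -2.2, 10.5]
gripper_width: 20.9
grasp_force: 59.4
```

Call:
send_rows(targets=[{"gripper": 1, "x": 0, "y": 0, "z": -0.15, "ax": 0, "ay": 0, "az": 0}, {"gripper": 1, "x": 0, "y": 0, "z": -0.15, "ax": 0, "ay": 0, "az": 0}, {"gripper": 1, "x": 0, "y": 0, "z": 0, "ax": 0, "ay": 0, "az": 0}])

```text
clock: 8.1
position: [497.2, 321.0, 165.7]
ee_rot: [0.957, -0.289, 0.002, -0.001]
contact_force: [1.1, -3.0, 10.5]
gripper_width: 20.4
grasp_force: 59.3
```

Call:
send_rows(targets=[{"gripper": 1, "x": 0, "y": 0, "z": -0.15, "ax": 0, "ay": 0, "az": 0}, {"gripper": 1, "x": 0, "y": 0, "z": -0.15, "ax": 0, "ay": 0, "az": 0}, {"gripper": 1, "x": 0, "y": 0, "z": 0, "ax": 0, "ay": 0, "az": 0}])

```text
clock: 8.35
position: [497.2, 321.1, 168.5]
ee_rot: [0.957, -0.289, 0.002, -0.001]
contact_force: [1.3, -1.8, 10.1]
gripper_width: 20.8
grasp_force: 59.3
```

Call:
send_rows(targets=[{"gripper": 1, "x": 0, "y": 0, "z": -0.15, "ax": 0, "ay": 0, "az": 0}, {"gripper": 1, "x": 0, "y": 0, "z": -0.15, "ax": 0, "ay": 0, "az": 0}, {"gripper": 1, "x": 0, "y": 0, "z": 0, "ax": 0, "ay": 0, "az": 0}])

```text
clock: 8.6
position: [496.8, 320.6, 170.1]
ee_rot: [0.957, -0.289, 0.001, -0.001]
contact_force: [2.2, -3.5, 6.6]
gripper_width: 20.4
grasp_force: 58.9
```

Contact came where I expected it. I'll keep rising slowly.

Call:
send_rows(targets=[{"gripper": 1, "x": 0, "y": 0, "z": -0.1, "ax": 0, "ay": 0, "az": 0}, {"gripper": 1, "x": 0, "y": 0, "z": -0.1, "ax": 0, "ay": 0, "az": 0}, {"gripper": 1, "x": 0, "y": 0, "z": -0.1, "ax": 0, "ay": 0, "az": 0}, {"gripper": 1, "x": 0, "y": 0, "z": 0, "ax": 0, "ay": 0, "az": 0}])

```text
clock: 8.93
position: [496.7, 320.5, 172.5]
ee_rot: [0.957, -0.289, 0.001, -0.0]
contact_force: [3.8, -4.0, 5.3]
gripper_width: 20.5
grasp_force: 58.7
```

Call:
send_rows(targets=[{"gripper": 1, "x": 0, "y": 0, "z": -0.1, "ax": 0, "ay": 0, "az": 0}, {"gripper": 1, "x": 0, "y": 0, "z": -0.1, "ax": 0, "ay": 0, "az": 0}, {"gripper": 1, "x": 0, "y": 0, "z": -0.1, "ax": 0, "ay": 0, "az": 0}, {"gripper": 1, "x": 0, "y": 0, "z": 0, "ax": 0, "ay": 0, "az": 0}, {"gripper": 1, "x": 0, "y": 0, "z": 0, "ax": 0, "ay": 0, "az": 0}])

```text
clock: 9.35
position: [496.7, 320.4, 175.3]
ee_rot: [0.957, -0.289, 0.001, -0.0]
contact_force: [3.4, -4.3, 5.6]
gripper_width: 20.3
grasp_force: 58.6
```

The iron is lifted, and its weight is about 4.5 N. Balance should come near TCP z≈273, so I'll rise smoothly.

Call:
send_rows(targets=[{"gripper": 1, "x": 0, "y": 0, "z": -0.2, "ax": 0, "ay": 0, "az": 0}, {"gripper": 1, "x": 0, "y": 0, "z": -0.3, "ax": 0, "ay": 0, "az": 0}, {"gripper": 1, "x": 0, "y": 0, "z": -0.4, "ax": 0, "ay": 0, "az": 0}, {"gripper": 1, "x": 0, "y": 0, "z": -0.4, "ax": 0, "ay": 0, "az": 0}, {"gripper": 1, "x": 0, "y": 0, "z": -0.4, "ax": 0, "ay": 0, "az": 0}])

```text
clock: 9.77
position: [496.5, 320.3, 192.0]
ee_rot: [0.957, -0.289, 0.001, 0.0]
contact_force: [4.7, -4.5, 2.9]
gripper_width: 20.6
grasp_force: 58.5
```

Call:
send_rows(targets=[{"gripper": 1, "x": 0, "y": 0, "z": -0.4, "ax": 0, "ay": 0, "az": 0}, {"gripper": 1, "x": 0, "y": 0, "z": -0.4, "ax": 0, "ay": 0, "az": 0}, {"gripper": 1, "x": 0, "y": 0, "z": -0.4, "ax": 0, "ay": 0, "az": 0}, {"gripper": 1, "x": 0, "y": 0, "z": -0.4, "ax": 0, "ay": 0, "az": 0}, {"gripper": 1, "x": 0, "y": 0, "z": -0.4, "ax": 0, "ay": 0, "az": 0}])

```text
clock: 10.18
position: [496.5, 320.2, 211.8]
ee_rot: [0.957, -0.289, 0.001, 0.0]
contact_force: [4.5, -3.5, 2.2]
gripper_width: 20.5
grasp_force: 58.5
```

Call:
send_rows(targets=[{"gripper": 1, "x": 0, "y": 0, "z": -0.4, "ax": 0, "ay": 0, "az": 0}, {"gripper": 1, "x": 0, "y": 0, "z": -0.4, "ax": 0, "ay": 0, "az": 0}, {"gripper": 1, "x": 0, "y": 0, "z": -0.4, "ax": 0, "ay": 0, "az": 0}, {"gripper": 1, "x": 0, "y": 0, "z": -0.4, "ax": 0, "ay": 0, "az": 0}, {"gripper": 1, "x": 0, "y": 0, "z": -0.4, "ax": 0, "ay": 0, "az": 0}])

```text
clock: 10.6
position: [496.5, 320.1, 231.5]
ee_rot: [0.957, -0.289, 0.001, 0.0]
contact_force: [4.5, -3.8, 1.0]
gripper_width: 20.6
grasp_force: 58.5
```

Call:
send_rows(targets=[{"gripper": 1, "x": 0, "y": 0, "z": -0.4, "ax": 0, "ay": 0, "az": 0}, {"gripper": 1, "x": 0, "y": 0, "z": -0.4, "ax": 0, "ay": 0, "az": 0}, {"gripper": 1, "x": 0, "y": 0, "z": -0.3, "ax": 0, "ay": 0, "az": 0}, {"gripper": 1, "x": 0, "y": 0, "z": -0.2, "ax": 0, "ay": 0, "az": 0}, {"gripper": 1, "x": 0, "y": 0, "z": 0, "ax": 0, "ay": 0, "az": 0}])

```text
clock: 11.02
position: [496.5, 320.1, 244.6]
ee_rot: [0.957, -0.289, 0.001, 0.0]
contact_force: [4.7, -3.9, 1.0]
gripper_width: 20.6
grasp_force: 58.6
```

Call:
send_rows(targets=[{"gripper": 1, "x": 0, "y": 0, "z": 0, "ax": 0, "ay": 0, "az": 0}, {"gripper": 1, "x": 0, "y": 0, "z": 0, "ax": 0, "ay": 0, "az": 0}, {"gripper": 1, "x": 0, "y": 0, "z": 0, "ax": 0, "ay": 0, "az": 0}, {"gripper": 1, "x": 0, "y": 0, "z": 0, "ax": 0, "ay": 0, "az": 0}, {"gripper": 1, "x": 0, "y": 0, "z": 0, "ax": 0, "ay": 0, "az": 0}])

```text
clock: 11.43
position: [496.4, 320.1, 244.2]
ee_rot: [0.957, -0.289, 0.001, 0.0]
contact_force: [5.4, -4.3, 1.6]
gripper_width: 20.2
grasp_force: 58.6
```

```bash
python3 - <<'E'
from h import *
s=arm.read_state();print(s['clock'],s['position'],s['contact_force'],s['wrist_torque'])
im,d,m=shot('scene')
cv2.imwrite('pics/s5.png',cv2.resize(im[160:400,240:500,::-1],None,fx=2.3,fy=2.3,interpolation=cv2.INTER_CUBIC))
E
```

```text
11.4333 [496.43034683 320.13923073 244.15108527] [ 5.43144453 -4.28613808  1.6488076 ] [-1.00045692 -1.39037671 -0.15112775]
```

View pics/s5.png

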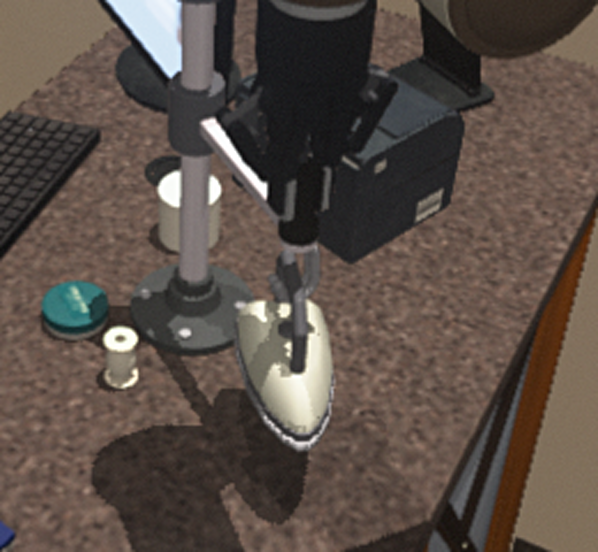

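The iron hangs clear of the counter at about (290,370) in the crop. I'll relax the radial side-load and rise closer to balance.

Call:
send_rows(targets=[{"gripper": 1, "x": 0.07, "y": 0, "z": -0.3, "ax": 0, "ay": 0, "az": 0}, {"gripper": 1, "x": 0.07, "y": 0, "z": -0.4, "ax": 0, "ay": 0, "az": 0}, {"gripper": 1, "x": 0, "y": 0, "z": -0.4, "ax": 0, "ay": 0, "az": 0}, {"gripper": 1, "x": 0, "y": 0, "z": -0.4, "ax": 0, "ay": 0, "az": 0}, {"gripper": 1, "x": 0, "y": 0, "z": -0.2, "ax": 0, "ay": 0, "az": 0}])

```text
clock: 11.9
position: [496.5, 320.2, 261.8]
ee_rot: [0.957, -0.288, 0.0, 0.0]
contact_force: [1.6, -2.4, -0.4]
gripper_width: 20.2
grasp_force: 58.6
```

Call:
send_rows(targets=[{"gripper": 1, "x": 0, "y": 0, "z": 0, "ax": 0, "ay": 0, "az": 0}, {"gripper": 1, "x": 0, "y": 0, "z": 0, "ax": 0, "ay": 0, "az": 0}, {"gripper": 1, "x": 0, "y": 0, "z": 0, "ax": 0, "ay": 0, "az": 0}, {"gripper": 1, "x": 0, "y": 0, "z": 0, "ax": 0, "ay": 0, "az": 0}, {"gripper": 1, "x": 0, "y": 0, "z": 0, "ax": 0, "ay": 0, "az": 0}])

```text
clock: 12.32
position: [496.5, 320.2, 261.0]
ee_rot: [0.957, -0.288, -0.0, 0.0]
contact_force: [2.0, -1.5, 0.2]
gripper_width: 20.4
grasp_force: 58.6
```

Call:
send_rows(targets=[{"gripper": 1, "x": 0, "y": 0, "z": 0, "ax": 0, "ay": 0, "az": 0}, {"gripper": 1, "x": 0, "y": 0, "z": 0, "ax": 0, "ay": 0, "az": 0}])

```text
clock: 12.48
position: [496.5, 320.2, 261.0]
ee_rot: [0.957, -0.288, -0.0, 0.0]
contact_force: [2.3, -2.5, -0.4]
gripper_width: 20.7
grasp_force: 58.6
```

Call:
send_rows(targets=[{"gripper": 1, "x": 0, "y": 0, "z": 0, "ax": 0, "ay": 0, "az": 0}, {"gripper": 1, "x": 0, "y": 0, "z": 0, "ax": 0, "ay": 0, "az": 0}])

```text
clock: 12.65
position: [496.5, 320.2, 261.0]
ee_rot: [0.957, -0.289, -0.0, 0.0]
contact_force: [2.7, -2.5, -0.3]
gripper_width: 20.8
grasp_force: 58.6
```

Call:
send_rows(targets=[{"gripper": 1, "x": 0, "y": 0, "z": 0, "ax": 0, "ay": 0, "az": 0}, {"gripper": 1, "x": 0, "y": 0, "z": 0, "ax": 0, "ay": 0, "az": 0}])

```text
clock: 12.82
position: [496.5, 320.2, 261.1]
ee_rot: [0.958, -0.288, -0.0, 0.0]
contact_force: [3.7, -2.3, -1.3]
gripper_width: 20.5
grasp_force: 58.6
```

```bash
python3 - <<'E'
from h import *
F=[]
for i in range(8):
    arm.get_image('top');s=arm.read_state();F.append(np.r_[s['contact_force'],s['wrist_torque']])
F=np.array(F);print(s['clock'],s['position'],F.mean(0).round(2),F.std(0).round(2))
E
```

```text
13.2167 [496.51647163 320.25282886 261.18670771] [ 2.23 -2.27 -0.47 -0.69 -0.71 -0.16] [0.34 0.5  0.53 0.04 0.02 0.02]
```

Call:
send_rows(targets=[{"gripper": 1, "x": 0.04, "y": 0, "z": 0.2, "ax": 0, "ay": 0, "az": 0}, {"gripper": 1, "x": 0.03, "y": 0, "z": 0.2, "ax": 0, "ay": 0, "az": 0}, {"gripper": 1, "x": 0, "y": 0, "z": 0, "ax": 0, "ay": 0, "az": 0}, {"gripper": 1, "x": 0, "y": 0, "z": 0, "ax": 0, "ay": 0, "az": 0}, {"gripper": 1, "x": 0, "y": 0, "z": 0, "ax": 0, "ay": 0, "az": 0}])

```text
clock: 13.63
position: [496.5, 320.1, 256.9]
ee_rot: [0.958, -0.288, -0.001, 0.0]
contact_force: [-1.3, -1.1, 0.3]
gripper_width: 20.3
grasp_force: 58.6
```

```bash
python3 - <<'E'
from h import *
F=[]
for i in range(20):
    arm.get_image('top');s=arm.read_state();F.append(np.r_[s['contact_force'],s['wrist_torque']])
F=np.array(F);print(s['clock'],s['position'],F.mean(0).round(2),F.std(0).round(2))
E
```

```text
14.6333 [496.62973321 320.14928141 256.99169376] [-4.11  1.78 -0.36  0.37  1.08 -0.15] [0.98 0.8  0.53 0.18 0.28 0.04]
```

Call:
send_rows(targets=[{"gripper": 1, "x": -0.05, "y": 0, "z": 0.2, "ax": 0, "ay": 0, "az": 0}, {"gripper": 1, "x": 0, "y": 0, "z": 0.3, "ax": 0, "ay": 0, "az": 0}, {"gripper": 1, "x": 0, "y": 0, "z": 0, "ax": 0, "ay": 0, "az": 0}, {"gripper": 1, "x": 0, "y": 0, "z": 0, "ax": 0, "ay": 0, "az": 0}, {"gripper": 1, "x": 0, "y": 0, "z": 0, "ax": 0, "ay": 0, "az": 0}])

```text
clock: 15.05
position: [496.6, 320.1, 252.1]
ee_rot: [0.957, -0.288, -0.0, 0.0]
contact_force: [-3.6, 2.2, 0.6]
gripper_width: 20.5
grasp_force: 58.7
```

```bash
python3 - <<'E'
from h import *
for k in range(2):
    F=[]
    for i in range(18):
        arm.get_image('top');s=arm.read_state();F.append(np.r_[s['contact_force'],s['wrist_torque']])
    F=np.array(F);print(s['clock'],s['position'],F.mean(0).round(2),F.std(0).round(2))
E
```

```text
15.95 [496.63976913 320.18386737 252.16288784] [-4.29  1.37  0.13  0.39  1.14 -0.16] [0.71 0.46 0.41 0.03 0.05 0.03]
16.85 [496.64771362 320.20124441 252.15784382] [-4.52  1.67  0.29  0.45  1.25 -0.16] [0.42 0.68 0.38 0.03 0.04 0.02]
```

Call:
send_rows(targets=[{"gripper": 1, "x": -0.05, "y": 0, "z": -0.15, "ax": 0, "ay": 0, "az": 0}, {"gripper": 1, "x": 0, "y": 0, "z": 0, "ax": 0, "ay": 0, "az": 0}, {"gripper": 1, "x": 0, "y": 0, "z": 0, "ax": 0, "ay": 0, "az": 0}, {"gripper": 1, "x": 0, "y": 0, "z": 0, "ax": 0, "ay": 0, "az": 0}])

```text
clock: 17.18
position: [496.7, 320.3, 253.9]
ee_rot: [0.957, -0.289, 0.0, -0.0]
contact_force: [-2.7, 0.1, 0.4]
gripper_width: 20.7
grasp_force: 58.7
```

```bash
python3 - <<'E'
from h import *
for k in range(3):
    F=[]
    for i in range(8):
        arm.get_image('top');s=arm.read_state();F.append(np.r_[s['contact_force'],s['wrist_torque']])
    F=np.array(F);print(s['clock'],s['position'],F.mean(0).round(2),F.std(0).round(2))
E
```

```text
17.5833 [496.64162155 320.29290233 253.80351712] [-0.96 -0.2   0.62 -0.06  0.32 -0.17] [0.68 0.41 0.55 0.07 0.14 0.04]
17.9833 [496.60276851 320.24170595 253.80749315] [ 0.57 -1.02  0.14 -0.29 -0.17 -0.16] [0.77 0.42 0.42 0.09 0.12 0.02]
18.3833 [496.54980335 320.25248733 253.76380304] [ 1.76 -2.01  0.63 -0.56 -0.56 -0.15] [0.59 0.29 0.5  0.06 0.11 0.04]
```

Call:
send_rows(targets=[{"gripper": 1, "x": 0.03, "y": 0, "z": -0.15, "ax": 0, "ay": 0, "az": 0}, {"gripper": 1, "x": 0, "y": 0, "z": 0, "ax": 0, "ay": 0, "az": 0}, {"gripper": 1, "x": 0, "y": 0, "z": 0, "ax": 0, "ay": 0, "az": 0}, {"gripper": 1, "x": 0, "y": 0, "z": 0, "ax": 0, "ay": 0, "az": 0}])

```text
clock: 18.72
position: [496.5, 320.2, 255.2]
ee_rot: [0.958, -0.288, 0.0, 0.0]
contact_force: [1.8, -2.9, 0.7]
gripper_width: 20.3
grasp_force: 58.7
```

```bash
python3 - <<'E'
from h import *
F=[]
for i in range(10):
        arm.get_image('top');s=arm.read_state();F.append(np.r_[s['contact_force'],s['wrist_torque']])
F=np.array(F);print(s['clock'],s['position'],F.mean(0).round(2),F.std(0).round(2))
E
```

```text
19.2167 [496.49856006 320.18723213 255.13670368] [ 1.64 -2.65  0.36 -0.74 -0.52 -0.12] [0.51 0.46 0.25 0.02 0.03 0.03]
```

Call:
send_rows(targets=[{"gripper": 1, "x": 0.03, "y": 0.02, "z": -0.25, "ax": 0, "ay": 0, "az": 0}, {"gripper": 1, "x": 0, "y": 0, "z": 0, "ax": 0, "ay": 0, "az": 0}, {"gripper": 1, "x": 0, "y": 0, "z": 0, "ax": 0, "ay": 0, "az": 0}, {"gripper": 1, "x": 0, "y": 0, "z": 0, "ax": 0, "ay": 0, "az": 0}])

```text
clock: 19.55
position: [496.5, 320.2, 257.7]
ee_rot: [0.958, -0.288, -0.0, -0.0]
contact_force: [0.4, -0.5, -0.0]
gripper_width: 20.4
grasp_force: 58.7
```

```bash
python3 - <<'E'
from h import *
F=[]
for i in range(12):
        arm.get_image('top');s=arm.read_state();F.append(np.r_[s['contact_force'],s['wrist_torque']])
F=np.array(F);print(s['clock'],s['position'],F.mean(0).round(2),F.std(0).round(2))
E
```

```text
20.15 [496.48360805 320.09554992 257.60326106] [-0.14 -0.62  0.06 -0.2  -0.05 -0.13] [0.59 0.59 0.45 0.09 0.11 0.02]
```

Balanced on every axis, so I'll release it gently.

Call:
send_rows(targets=[{"gripper": 0.46, "x": 0, "y": 0, "z": 0, "ax": 0, "ay": 0, "az": 0}, {"gripper": 0.4, "x": 0, "y": 0, "z": 0, "ax": 0, "ay": 0, "az": 0}, {"gripper": 0.3, "x": 0, "y": 0, "z": 0, "ax": 0, "ay": 0, "az": 0}, {"gripper": 0.2, "x": 0, "y": 0, "z": 0, "ax": 0, "ay": 0, "az": 0}, {"gripper": 0.1, "x": 0, "y": 0, "z": 0, "ax": 0, "ay": 0, "az": 0}])

```text
clock: 20.57
position: [496.7, 320.0, 257.7]
ee_rot: [0.958, -0.288, 0.0, -0.0]
contact_force: [-0.4, 0.1, -0.2]
gripper_width: 38.4
grasp_force: 0.0
```

```bash
python3 - <<'E'
from h import *
s=arm.read_state();print(s['clock'],s['position'],s['contact_force'],s['gripper_width'])
im,d,m=shot('wrist');W=cloud(d,m).reshape(-1,3)
q=W[(np.hypot(W[:,0]-496.5,W[:,1]-320)<14)&(W[:,2]>240)]
print('grip top/centre',np.percentile(q,[5,50,95],axis=0).round(1).tolist())
E
```

```text
20.5667 [496.67560321 319.98256462 257.67866891] [-0.38389961  0.10499503 -0.21133068] 38.414530553990225
grip top/centre [[490.6, 308.3, 248.7], [503.0, 316.3, 294.3], [509.2, 327.4, 339.5]]
```

Call:
send_rows(targets=[{"gripper": -0.1, "x": 0, "y": 0, "z": 0, "ax": 0, "ay": 0, "az": 0}, {"gripper": -0.1, "x": 0, "y": 0, "z": -0.5, "ax": 0, "ay": 0, "az": 0}, {"gripper": -0.1, "x": 0, "y": 0, "z": -1.5, "ax": 0, "ay": 0, "az": 0}, {"gripper": -0.1, "x": 0, "y": 0, "z": -2.5, "ax": 0, "ay": 0, "az": 0}, {"gripper": -0.1, "x": 0, "y": 0, "z": -3, "ax": 0, "ay": 0, "az": 0}])

```text
clock: 21.03
position: [496.0, 319.4, 332.2]
ee_rot: [0.957, -0.288, -0.001, 0.002]
contact_force: [0.3, 0.3, -0.7]
gripper_width: 46.8
grasp_force: 0.0
```

Call:
send_rows(targets=[{"gripper": -0.1, "x": -2, "y": 0, "z": -3, "ax": 0, "ay": 0, "az": 0}, {"gripper": -0.1, "x": -3, "y": 0, "z": -2, "ax": 0, "ay": 0, "az": 0}, {"gripper": -0.1, "x": -3, "y": 0, "z": 0, "ax": 0, "ay": 0, "az": 0}, {"gripper": -0.1, "x": 0, "y": 0, "z": 0, "ax": 0, "ay": 0, "az": 0}, {"gripper": -0.1, "x": 0, "y": 0, "z": 0, "ax": 0, "ay": 0, "az": 0}])

```text
clock: 21.45
position: [429.0, 364.8, 383.6]
ee_rot: [0.958, -0.287, 0.0, -0.001]
contact_force: [-0.5, -0.1, -1.0]
gripper_width: 47.2
grasp_force: 0.0
```

```bash
python3 - <<'E'
from h import *
P=[]
for i in range(16):
    im,d,m=shot('scene');W=cloud(d,m)
    if i in(0,8,15):
        w=W.reshape(-1,3);q=w[(w[:,0]>420)&(w[:,0]<580)&(w[:,1]>270)&(w[:,1]<420)&(w[:,2]>60)&(w[:,2]<300)]
        print(arm.read_state()['clock'],len(q),np.percentile(q,[3,50,97],axis=0).round(1).tolist())
im2=im[100:400,220:500,::-1]
cv2.imwrite('pics/s6.png',cv2.resize(im2,None,fx=2,fy=2,interpolation=cv2.INTER_CUBIC))
E
```

```text
21.5 3518 [[445.2, 282.3, 97.0], [486.4, 333.4, 133.7], [549.7, 384.6, 288.6]]
21.9 3510 [[444.9, 282.5, 97.3], [486.3, 333.5, 133.9], [549.6, 384.4, 288.2]]
22.25 3509 [[445.2, 281.9, 96.6], [486.2, 333.3, 133.7], [549.0, 384.5, 288.8]]
```

View pics/s6.png

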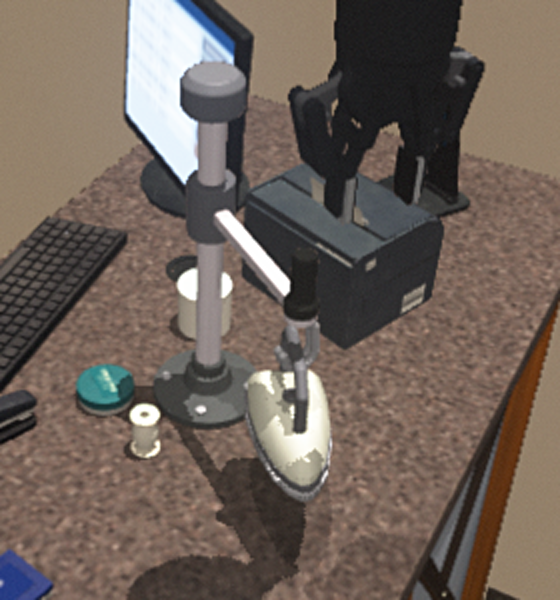

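The iron hangs from its handle on the hook at about (298,385), clear of the counter, and stays still across three readings. The neighbours are undisturbed and the gripper is free.

```bash
python3 -c "
from bench import arm
print(arm.job_done())"
```

```text
the job is handed in; nothing more can be done
None
```

The iron hangs still from its handle on the sprung hook, clear of the counter; I let go of the grip once the forces balanced, its neighbours look undisturbed, and the job was handed in at about 22 s.

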